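# Shut the draught shield and tare the balance

## Task

A crucible is standing on the pan of the laboratory balance and its weight has to be tared off. With your fingertips, gently push the sliding glass door on top of the draught shield forward, towards the keys, until it is fully shut; then lightly press the blue tare key down, let it come up again and draw back. Leave the other three keys, the crucible and everything else on the bench as they are.

Things in the scene. Friction and masses are not known exactly. Their poses are not given: they have to be found in the camera images.
- balance: White laboratory balance, 200 mm wide, 330 mm deep, fixed on the bench. Origin: centre of its underside, on the bench. x points from its front (keys, nearest the robot) to its back, y to the left seen from the robot, z up. In front is a level key field, top 51 mm above the bench, with four keys in a row along y at x = -134 mm; behind them a sloping display rises to 72 mm at most.
- pan (a point): Centre of the top of the round steel pan, 90 mm across, 70 mm above the bench, inside the draught shield. The shield is a glass box with grey posts over the balance's full width and from x = -23 to +163 mm in the balance's frame (from 93 mm in front of this point to 93 mm behind it); its top is 168 mm above the bench.
- top_door (a joint): Opening of the glass door on top of the draught shield, in m: 0 = fully shut, growing as it slides back along the balance's +x, at most 0.10. It starts 45 to 80 mm open, so that the front of the chamber is uncovered. It slides with about 1 N of friction, stays where it is left and stops dead at 0.
- ledge (a point): Middle of the upright rear face of the door's finger ledge, a black wedge 90 mm wide (along the balance's y) near the door's front edge; the face looks along the balance's +x. The wedge ends 10 mm above this point; the door's glass lies 10 mm below it and runs 160 mm back behind it. The wedge's front slopes. The door is shut by fingertips pushing this face along the balance's -x.
- tare_top (a point): Centre of the top of the blue tare key, a rectangular key 26 mm wide (along the balance's y) and 18 mm deep, its top 59 mm above the bench and 8 mm above the key field. The four keys stand in one row at a pitch of 46 mm; which key is in which place differs from one balance to the next.
- tare (a joint): How far the blue tare key is pressed, in m: 0 up, 0.005 right down. It springs back by itself; it starts to move at about 1.2 N, is 3 mm down at 3 N and meets its firm stop at 4.2 N.
- power (a joint): How far the red power key is pressed, in m: 0 up, 0.005 right down. Must not be pressed.
- calibrate (a joint): How far the white calibration key is pressed, in m: 0 up, 0.005 right down. Must not be pressed.
- print (a joint): How far the yellow print key is pressed, in m: 0 up, 0.005 right down. Must not be pressed.
- crucible: Cream ceramic crucible, an open cup 40 mm across and 28 mm tall, loose, standing on the pan inside the draught shield. Origin: centre of its underside.
- spare_crucible: Another such crucible standing on the bench beside the balance. Origin: centre of its underside.
- sample_jar: Glass sample jar with black coal, green label and black stopper, 65 mm across, 112 mm tall, standing on the bench beside the balance. Origin: centre of its underside.
- weight: Polished steel 200 g check weight with a knob, 30 mm across, 58 mm tall, standing on the bench beside the balance. Origin: centre of its underside.
- spoon: Steel sample spoon, 170 mm long, lying on the bench to the right of the balance.
- brush: Small brush with a wooden handle lying on the bench, to the right and in front of the balance.
- forceps: Steel crucible forceps, about 210 mm long, lying on the bench, to the left of the balance.

How it is judged:
On the way, in this order (a step that is already met when the one before it is completed fails the run):
1. the glass door is fully shut (value of joint top_door below 0.004 m), for 0.2 s.
2. the blue tare key is pressed down (value of joint tare above 0.003 m and value of joint top_door below 0.004 m), for 0.04 s.
At the end, for the whole second after the job is handed in: The glass door is shut to within 4 mm, the tare key has been pressed (3 of its 5 mm) with the door shut and is up again, the other keys are up, and the crucible stands upright on the pan within 8 mm of where it was (value of joint top_door below 0.004 m and value of joint each of tare, power, calibrate, print below 0.001 m and z of crucible in the frame of balance between 0.066 and 0.074 m and angle between crucible's own z axis and vertical below 0.1 rad and distance of crucible from where it was at the start of the episode below 0.008 m and linear speed of crucible below 0.02 m/s); the robot touches nothing.
It fails at once if the tare key was pressed while the door was still open (value of joint tare above 0.002 m and value of joint top_door above 0.006 m).
It fails at once if another key was pressed (value of joint any of power, calibrate, print above 0.0015 m).
It fails at once if the balance was handled roughly: tare key pressed with over 25 N, door slammed at over 0.4 m/s, or the balance or its door pushed with over 35 N (contact force between anything else and tare_bezel above 25 N or velocity of joint top_door below -0.4 m/s or contact force between anything else and balance above 35 N).
It fails at once if the crucible was moved, lifted or tipped (distance of crucible from where it was at the start of the episode above 0.008 m or angle between crucible's own z axis and vertical above 0.25 rad).
It fails at once if something else on the bench was moved or lifted (distance of any of spare_crucible, sample_jar, weight, spoon, brush, forceps from where it was at the start of the episode above 0.012 m).
It also fails if it takes over 42 s, if anything falls off the work surface, if the arm or the gripper's body presses on something with over 40 N, if the wrist force passes 120 N, or if a joint passes its speed limit or range.

## Robot

A 6-joint arm with a two-finger parallel gripper is mounted at the origin on the work surface. World frame = base frame: x ahead of the robot, y to its left, z up, the work surface at z = 0. Lengths are in m, angles in rad, forces in N, time in s.
With the tool pointing down it reaches from about 0.25 to 0.725 m from the base axis. Payload 4 kg.
Tool frame: the origin (TCP) lies at the very end of the fingers, on their centre line; the grasp point (between the pads) lies 19 mm behind it (manip.pinch_z is the distance from the TCP to the grasp point, in m); z points along the fingers, y is the line along which they close (so a half turn about z gives the same grasp; the last joint's range is limited). The gripper opens to 85 mm and grips with 20 to 120 N. Pads are 22 mm wide; open, the fingers measure 114 mm over their backs; the gripper's body (76 mm by 85 mm) begins 54 mm behind the grasp point. The pads swing forward as they close: fully open they stand 13 mm farther back than shut.
Start: joints at [1.342, 0.241, 0.005, 1.335, 0, 1.571], TCP at [0.113, 0.487, 0.231] pointing down, gripper open.
Joint ranges: [-2.72, 2.72], [-1.05, 1.87], [-1.09, 1.28], [-1.99, 2.15], [-1.42, 1.44], [-3.14, 3.14]. Speed limits (rad/s): [2.79, 2.79, 3.14, 3.14, 3.14, 3.14].

## Interface

Orientations are given as [roll, pitch, yaw] about the fixed x, y, z axes, in that order (R = Rz(yaw) Ry(pitch) Rx(roll)).
In Python, from station import monitor, imaging, manip gives the robot as it stands. The module is installed in compiled form; this text tells all that it offers.
- The arm moves only by the shell command python3 -m pendant 'ROWS' [OPENING] [FORCE]. ROWS is JSON, one flat list of numbers, 4 for each row, row after row: the shift along the world's x, y, z scaled (see below), then the turn about the world's z scaled (see below). In form: [x, y, z, roll, x, y, z, roll, ...]. A call has 1 to 12 rows; each row is the pose to reach, as a shift and turn from the pose commanded when the call began, turning the shorter way round; what a row does not reach only later rows make up. The controller multiplies each number of a shift by 20 cm and each number of a turn by 180 degrees. A row lasts 1/8 s, in which the tool goes at most 62.5 mm and 10.7 degrees, less where a joint would pass 70% of its speed; a pose out of reach is approached as far as the arm can. A call with a number of a shift or a turn outside -1 to 1 is refused whole. A call with a gripper value outside its range is refused whole. OPENING is the opening, from 0 (shut) to 1 (fully open), set as the call begins (- or left out, the last holds). The fingers move at their own pace and stop on an object; FORCE is the grip in N (left out, the last holds). Time passes only in rows, so rows that repeat a pose let the fingers close. It gives the time, the measured TCP pose, the force, the opening and the grip force at its end, in the units of the state.
- monitor.get_obs(): the state, without advancing time (a new reading comes with each control period).
- imaging.grab_frame(name): name is "scene" or "top" or "wrist"; returns a dict with "image" (400x640x3 uint8, red, green, blue), "z_map" (400x640 float32, m along the optical axis (not along the pixel's ray), 0 where there is no reading), "vertical_fov" (degrees; the focal length in pixels is half the picture's height over the tangent of half this angle, whatever the lens; pixels are square), "cx", "cy" (the principal point, pixels), "k1" (the pictures are not rectified: a ray, as slopes to the right and down, at radius r is drawn at 1 + k1 r^2 times it, then the intrinsics apply), "pose" (4x4, takes a point from camera to world coordinates). Camera axes: x right, y down, z forward; pixel columns grow to the right and rows downward; lengths in m; the calibration is good to about 2 mm. A picture is of the moment at which its call begins.
- manip.close_job(): hands the job in; it is judged then, once.
The state is a dict: "time_s": time; "qpos": joint angles; "joint_velocities": joint speeds; "joint_torque": joint torques, N m; "tool_pos": TCP position; "orientation": TCP orientation; "ft_force": force on the tool from outside, world axes, zero at the start; "moment": the same for the moment, N m; "finger_gap": finger opening in m; "grip_force": force on a finger pad.
Only numpy, scipy, OpenCV 4.12 (cv2) and the standard library are available. Lean on these libraries where they do the work, as an engineer would, in place of code of your own. Each camera call takes 0.05 s, during which the arm holds its last target. There are 200 camera calls.

## Working session

There is one attempt and no reset: what is moved stays moved. The work goes in short steps, Python scripts to look and compute and a shell command to move; the robot and the scene stay as the last step left them, time stands still between calls to the robot, and variables do not carry over. Pictures are saved under pics/ and viewed, at most 10 in all, crops included, and the job is handed in when it is done.

```bash
mkdir -p pics
cat > h.py <<'E'
import numpy as np, cv2
from station import monitor, imaging, manip
def grab(n,save=None):
    f=imaging.grab_frame(n)
    if save: cv2.imwrite(f'pics/{save}.png',f['image'][:,:,::-1])
    return f
def ray(f,u,v):
    F=200/np.tan(np.radians(f['vertical_fov'])/2)
    xd,yd=(u-f['cx'])/F,(v-f['cy'])/F
    x,y=xd,yd
    for _ in range(20):
        s=1+f['k1']*(x*x+y*y); x,y=xd/s,yd/s
    return np.array([x,y,1.])
def plane(f,u,v,z):
    P=np.array(f['pose']); d=P[:3,:3]@ray(f,u,v); o=P[:3,3]
    return o+d*(z-o[2])/d[2]
def depth(f,u,v):
    P=np.array(f['pose']); return P[:3,:3]@(ray(f,u,v)*f['z_map'][int(v),int(u)])+P[:3,3]
def blobs(f,mask,amin=30):
    n,l,s,c=cv2.connectedComponentsWithStats(mask.astype(np.uint8))
    return [(s[i,4],c[i],s[i,:4]) for i in range(1,n) if s[i,4]>=amin]
E
python3 - <<'E'
from h import *
for n in ('top','scene'):
    f=grab(n,n+'0'); hsv=cv2.cvtColor(f['image'],cv2.COLOR_RGB2HSV)
    print(n,np.array(f['pose'])[:3,3])
    for nm,lo,hi in (('blue',100,125),('yellow',22,34),('red',0,6)):
        m=(hsv[...,0]>=lo)&(hsv[...,0]<=hi)&(hsv[...,1]>130)&(hsv[...,2]>70)
        for a,c,s in blobs(f,m): print(nm,a,c,s,plane(f,*c,.059))
print(monitor.get_obs())
E
```

```text
top [0.32795902 0.0326633  1.14303916]
blue 3537 [417.44020356  97.99067006] [373  68  93  59] [ 0.86642361 -0.24785977  0.059     ]
blue 86 [346.48837209 238.40697674] [341 234  12  10] [ 0.4742083  -0.04396155  0.059     ]
yellow 56 [329.03571429 242.67857143] [324 238  11  10] [0.46324507 0.00099619 0.059     ]
red 87 [363.52873563 234.17241379] [358 230  12  10] [ 0.48512184 -0.08808127  0.059     ]
scene [ 1.4299132  -0.27825382  0.94282114]
blue 46 [279.67391304 202.15217391] [275 199  10   7] [ 0.47781317 -0.04470895  0.059     ]
blue 6682 [242.36306495 355.31502544] [178 302 126  98] [ 0.8946278  -0.25184806  0.059     ]
red 63 [265.         209.66666667] [260 206  11   9] [ 0.49249003 -0.09015973  0.059     ]
{'time_s': 0.1, 'qpos': array([ 1.34202485e+00,  2.41368059e-01,  3.88111498e-03,  1.33521057e+00,
       -1.26627888e-05,  1.57079542e+00]), 'joint_velocities': array([ 9.19842851e-05, -7.17590924e-04,  5.15413609e-03,  1.77151460e-03,
        9.49690230e-04, -6.52613247e-04]), 'joint_torque': array([-8.61796207e-05, -3.73138404e+01,  2.53009969e+01,  1.08305784e-02,
        6.82779682e-05,  1.34948155e-05]), 'tool_pos': array([0.11326745, 0.48642709, 0.23049525]), 'orientation': array([-3.13969147e+00,  1.26610337e-05,  2.91282211e+00]), 'ft_force': array([-0.5445138 , -0.21726038, -0.20860744]), 'moment': array([0.01921345, 0.00026356, 0.00147753]), 'grip_force': 0.0, 'finger_gap': 0.08554535644713662}
```

View pics/top0.png

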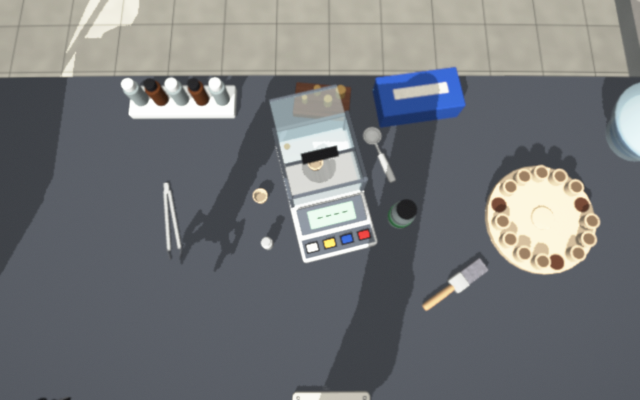

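View pics/scene0.png

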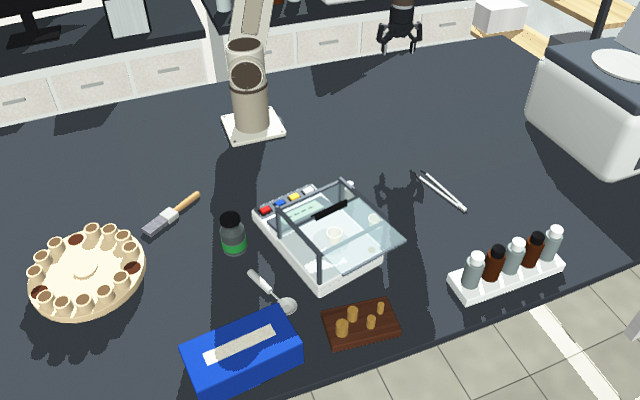

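The top view shows the keys, left to right, as white (312,247), yellow (329,243), blue (346,238) and red (364,234), so the balance is yawed about 0.24 rad. The black ledge is near (319,155). The scene view agrees, with the door open towards the back.

Run:
```python
from h import *
f=grab('top'); g=f['image'].max(2).astype(int)
m=np.zeros((400,640),bool); m[140:172,295:345]=g[140:172,295:345]<45
for a,c,s in blobs(f,m,40):
    print(a,c,s)
    l=np.zeros_like(m)
    n,L=cv2.connectedComponents(m.astype(np.uint8)); k=L==L[int(c[1]),int(c[0])]
    r=cv2.minAreaRect(np.argwhere(k)[:,::-1].astype(np.float32)); b=cv2.boxPoints(r)
    for p in b: print(p,plane(f,*p,.188))
    print(depth(f,*c))
yaw=0.241; ex=np.array([np.cos(yaw),np.sin(yaw)]); ey=np.array([-ex[1],ex[0]])
t=np.array([.474,-.044]); print('axis origin',t+.134*ex+.023*ey)
# surfaces along balance axis
o=t+.134*ex+.023*ey
f2=grab('scene'); g=f2['image'].max(2).astype(int)
m=np.zeros((400,640),bool); m[195:228,305:355]=g[195:228,305:355]<45
for a,c,s in blobs(f2,m,40):
    n,L=cv2.connectedComponents(m.astype(np.uint8)); k=L==L[int(c[1]),int(c[0])]
    print('scene',a,c)
    for p in cv2.boxPoints(cv2.minAreaRect(np.argwhere(k)[:,::-1].astype(np.float32))): print(p,plane(f2,*p,.188),plane(f2,*p,.168))
    print(depth(f2,*c))
```

```text
293 [319.3447099  154.57679181] [302 147  36  16]
[301.45245 154.42297] [0.65676181 0.0685733  0.188     ]
[335.45245 146.42297] [ 0.67674585 -0.01211954  0.188     ]
[337.3803  154.61642] [ 0.65625772 -0.01646776  0.188     ]
[303.3803  162.61642] [0.63646023 0.06388369 0.188     ]
[0.66014586 0.02615393 0.17699604]
axis origin [0.59863787 0.01031759]
scene 206 [329.97087379 209.51456311]
[310.77048 215.52461] [ 0.68444493 -0.02641818  0.188     ] [ 0.66469275 -0.01974546  0.168     ]
[345.41946 198.7975 ] [0.66010475 0.06803809 0.188     ] [0.63970764 0.07721356 0.168     ]
[347.95755 204.05498] [0.67893252 0.06649595 0.188     ] [0.65903428 0.07563056 0.168     ]
[313.30856 220.78209] [ 0.70231351 -0.02681769  0.188     ] [ 0.68303478 -0.02015556  0.168     ]
[0.67764739 0.02255697 0.18426452]
```

```bash
python3 -m pendant '[0.2,-0.15,0,0.03,0.4,-0.3,0,0.06,0.6,-0.45,0,0.09,0.8,-0.6,0,0.12,0.98,-0.75,0,0.149,0.98,-0.75,0,0.149]' 0 20; python3 -m pendant '[0.2,-0.15,0,0,0.4,-0.3,0,0,0.6,-0.45,0,0,0.8,-0.6,0,0,0.98,-0.75,0,0,0.98,-0.75,0,0]'; python3 -m pendant '[0.2,-0.15,0,0,0.4,-0.3,0,0,0.6,-0.45,0,0,0.8,-0.6,0,0,0.97,-0.75,0,0,0.97,-0.75,0,0,0.97,-0.75,0,0]'
python3 - <<'E'
from h import *
f=grab('wrist','w1'); grab('scene','s1')
E
```

```text
time_s: 0.95
tool_pos: [0.3113, 0.335, 0.2312]
orientation: [-3.141, -0.0, -2.908]
ft_force: [-0.2, -0.2, -0.3]
finger_gap: -0.0
grip_force: 0.0
time_s: 1.7
tool_pos: [0.5069, 0.1859, 0.2305]
orientation: [-3.142, -0.001, -2.906]
ft_force: [-1.4, 0.5, -0.9]
finger_gap: 0.0001
grip_force: 0.0
time_s: 2.58
tool_pos: [0.6986, 0.0388, 0.2307]
orientation: [3.141, -0.002, -2.901]
ft_force: [-0.8, 0.2, -0.3]
finger_gap: 0.0001
grip_force: 0.0
```

View pics/w1.png

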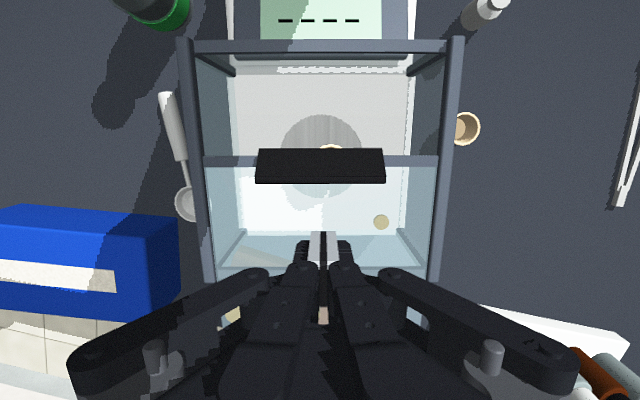

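The wrist view looks towards the keys. The ledge's rear face has its lower edge at about (256–387, 183), and the fingertips at (322,235) are behind it and roughly central.

Run:
```python
from h import *
f=grab('wrist'); T=np.array(monitor.get_obs()['tool_pos'])
yaw=0.241; ex=np.array([np.cos(yaw),np.sin(yaw)]); ey=np.array([-ex[1],ex[0]])
for p in [(257,183),(322,183),(386,182)]: q=plane(f,*p,.168);print(q,((q-T)[:2]@ex,(q-T)[:2]@ey))
for p in [(257,178),(322,178),(386,177),(322,149)]: q=plane(f,*p,.188);print(q)
hs=depth(f,322,200),depth(f,322,180),depth(f,322,165),depth(f,322,45);print(hs)
```

```text
[ 0.68738037 -0.01445969  0.168     ] (np.float64(-0.023617621552626852), np.float64(-0.04908235203696366))
[0.67575301 0.03295616 0.168     ] (np.float64(-0.023592026139404886), np.float64(-0.0002616765936421926))
[0.66352876 0.07941183 0.168     ] (np.float64(-0.024375235632874626), np.float64(0.04776901828913264))
[ 0.67888783 -0.01141132  0.188     ]
[0.66844026 0.03121687 0.188     ]
[0.65744766 0.07298012 0.188     ]
[0.64966307 0.02661662 0.188     ]
(array([0.68903213, 0.03620453, 0.16623313]), array([0.67017561, 0.03163639, 0.18584936]), array([0.66118079, 0.02941377, 0.17856001]), array([0.58230222, 0.010038  , 0.16046481]))
```

```bash
python3 -m pendant '[0,0,-0.1,0,0,0,-0.2,0,0,0,-0.25,0,0,0,-0.27,0,0,0,-0.27,0,0,0,-0.27,0]'; python3 -m pendant '[-0.039,-0.01,0,0,-0.078,-0.019,0,0,-0.117,-0.029,0,0,-0.155,-0.038,0,0,-0.194,-0.048,0,0,-0.243,-0.06,0,0,-0.243,-0.06,0,0]'
python3 - <<'E'
from h import *
f=grab('wrist','w2')
E
```

```text
time_s: 3.48
tool_pos: [0.6999, 0.037, 0.1783]
orientation: [-3.141, 0.002, -2.902]
ft_force: [0.2, 1.1, 0.0]
finger_gap: 0.0002
grip_force: 0.0
time_s: 4.35
tool_pos: [0.6497, 0.0247, 0.1775]
orientation: [3.141, -0.001, -2.903]
ft_force: [-0.2, -0.3, 0.1]
finger_gap: 0.0003
grip_force: 0.0
```

View pics/w2.png

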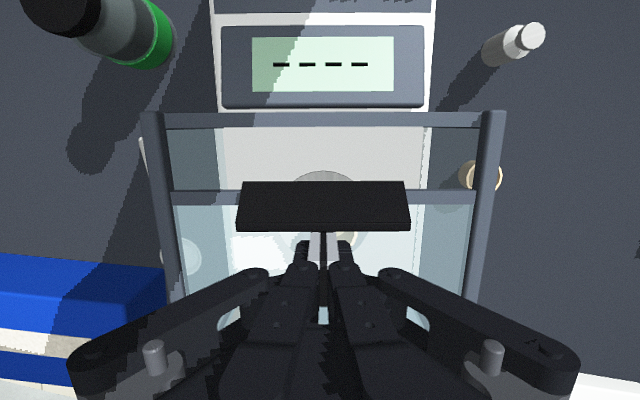

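The fingertips are against the ledge at (322,232). The door's front rail is at row ~192 and the shield's front bar at rows ~112–128.

Run:
```python
from h import *
f=grab('wrist'); T=np.array(monitor.get_obs()['tool_pos'])
yaw=0.241; ex=np.array([np.cos(yaw),np.sin(yaw)])
for v in (112,120,128,190,203,232): print(v,(plane(f,215,v,.168)-T)[:2]@ex)
```

```text
112 -0.07291263404573953
120 -0.06887514034371753
128 -0.0647864040721925
190 -0.031163481898084603
203 -0.023626473902344573
232 -0.0061113130949304335
```

```bash
python3 -m pendant '[-0.034,-0.008,0,0,-0.068,-0.017,0,0,-0.102,-0.025,0,0,-0.126,-0.031,0,0,-0.146,-0.036,0,0,-0.146,-0.036,0,0]'; python3 -m pendant '[-0.01,-0.002,0,0,-0.02,-0.005,0,0,-0.02,-0.005,0,0]';  python3 - <<'E'
from h import *
grab('wrist','w3')
E
```

```text
time_s: 5.2
tool_pos: [0.6211, 0.0176, 0.1775]
orientation: [-3.141, -0.001, -2.902]
ft_force: [-0.4, -0.3, 0.2]
finger_gap: 0.0001
grip_force: 0.0
time_s: 5.58
tool_pos: [0.6175, 0.0167, 0.1774]
orientation: [-3.142, -0.0, -2.902]
ft_force: [0.3, 0.2, 0.5]
finger_gap: -0.0002
grip_force: 0.2
```

View pics/w3.png

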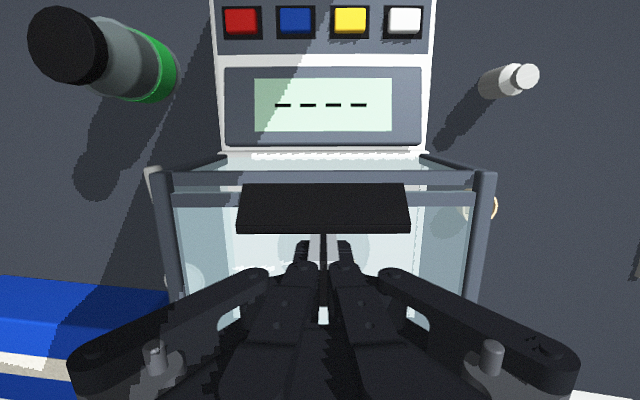

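Door rail (row 193) is now only a few mm short of the shield's front bar (row 185). I'll creep from here and watch the force.

```bash
for i in 1 2; do python3 -m pendant '[-0.005,-0.0012,0,0,-0.01,-0.0024,0,0,-0.01,-0.0024,0,0]' | egrep 'tool_pos|ft_'; done
python3 - <<'E'
from h import *
f=grab('wrist'); g=cv2.cvtColor(f['image'],cv2.COLOR_RGB2GRAY); print(g[165:215,205])
E
```

```text
tool_pos: [0.6155, 0.0163, 0.1773]
ft_force: [1.1, -0.4, 0.5]
tool_pos: [0.6135, 0.0157, 0.1773]
ft_force: [0.4, 1.2, 0.2]
[ 48  44  40  41  38  38  93 110 112 106 108 111  85  46  52  71  75  74
  75  73  80  76  77  75  76  75  62  59  55  73  78  76  75  73  80  80
  80  76  77  73  78  71 117 169 168 165 167 163 165 165]
```

```bash
python3 -m pendant '[-0.005,-0.0012,0,0,-0.01,-0.0024,0,0,-0.01,-0.0024,0,0]' | egrep 'tool_pos|ft_';  python3 -m pendant '[-0.005,-0.0012,0,0,-0.005,-0.0012,0,0]' | egrep 'tool_pos|ft_'
```

```text
tool_pos: [0.6114, 0.0153, 0.1773]
ft_force: [0.3, 0.2, 0.8]
tool_pos: [0.6105, 0.0151, 0.1773]
ft_force: [0.8, 0.1, -1.2]
```

```bash
python3 -m pendant '[-0.005,-0.0012,0,0,-0.005,-0.0012,0,0]' | egrep 'tool_pos|ft_';  python3 -m pendant '[-0.005,-0.0012,0,0,-0.005,-0.0012,0,0]' | egrep 'tool_pos|ft_';python3 - <<'E'
from h import *
f=grab('wrist','w4'); g=cv2.cvtColor(f['image'],cv2.COLOR_RGB2GRAY); print(g[165:215,205])
E
```

```text
tool_pos: [0.6095, 0.0148, 0.1773]
ft_force: [0.2, 0.5, 0.2]
tool_pos: [0.6085, 0.0146, 0.1773]
ft_force: [1.0, -0.5, 0.2]
[ 49  54  57  58  48  46  49  46  49  43  38  37  30 100 109 107 109 109
 108 107 114  53  42  79  78  77  76  63  66  72  80  75  73  79  77  76
  77  75  75  75  76  73 118 169 166 164 168 166 165 168]
```

View pics/w4.png

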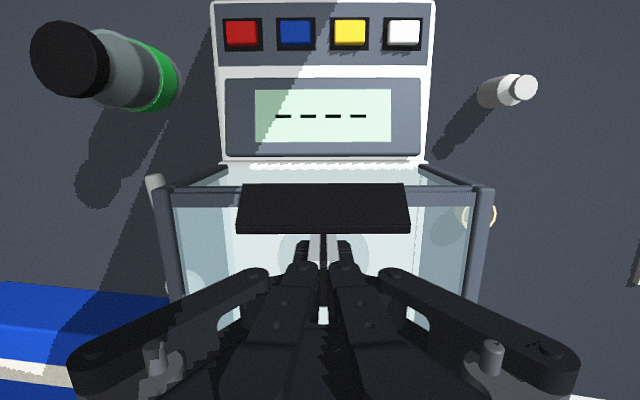

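The rail is now starting to cover the front bar (rows 186–191), with no stop force yet.

```bash
python3 -m pendant '[-0.005,-0.0012,0,0,-0.01,-0.0024,0,0,-0.01,-0.0024,0,0]' | egrep 'tool_pos|ft_';  python3 -m pendant '[-0.005,-0.0012,0,0,-0.005,-0.0012,0,0]' | egrep 'tool_pos|ft_'
```

```text
tool_pos: [0.6066, 0.0141, 0.1773]
ft_force: [1.1, 0.4, -0.2]
tool_pos: [0.6066, 0.0141, 0.1774]
ft_force: [5.2, 1.1, -2.0]
```

```bash
python3 -m pendant '[-0.005,-0.0012,0,0,-0.005,-0.0012,0,0]' | egrep 'tool_pos|ft_';  python3 -m pendant '[-0.005,-0.0012,0,0,-0.005,-0.0012,0,0]' | egrep 'tool_pos|ft_'
```

```text
tool_pos: [0.6065, 0.0141, 0.1775]
ft_force: [7.9, 1.5, -3.9]
tool_pos: [0.6065, 0.0141, 0.1775]
ft_force: [9.9, 2.2, -5.2]
```

The door has hit its stop: the tool stands still while the force rises. Next I'll back off, lift and go above the tare key.

```bash
python3 -m pendant '[0.03,0.007,0,0,0.09,0.022,0,0,0.09,0.022,0,0,0.09,0.022,0.2,0,0.09,0.022,0.35,0,0.09,0.022,0.35,0]'; python3 -m pendant '[-0.2,-0.08,0,0,-0.4,-0.17,0,0,-0.6,-0.26,0,0,-0.72,-0.31,0,0,-0.72,-0.31,0,0,-0.72,-0.31,0,0]'
python3 - <<'E'
from h import *
f=grab('wrist','w5'); T=np.array(monitor.get_obs()['tool_pos']); hsv=cv2.cvtColor(f['image'],cv2.COLOR_RGB2HSV)
for nm,lo,hi in (('blue',100,125),('yellow',22,34),('red',0,6)):
    m=(hsv[...,0]>=lo)&(hsv[...,0]<=hi)&(hsv[...,1]>130)&(hsv[...,2]>70)
    for a,c,s in blobs(f,m,100): print(nm,a,c,s,plane(f,*c,.059),plane(f,*c,.059)-T)
E
```

```text
time_s: 9.48
tool_pos: [0.6223, 0.0177, 0.2504]
orientation: [-3.14, 0.005, -2.902]
ft_force: [0.8, -1.1, -0.7]
finger_gap: 0.0002
grip_force: 0.0
time_s: 10.22
tool_pos: [0.4777, -0.044, 0.2468]
orientation: [3.141, -0.0, -2.902]
ft_force: [0.1, -0.3, 0.0]
finger_gap: -0.0
grip_force: 0.0
blue 360 [324.93888889 179.5       ] [314 172  23  16] [ 0.47463742 -0.04201034  0.059     ] [-0.00346282  0.00192439 -0.18783204]
blue 1124 [ 64.36298932 372.18594306] [ 46 334  56  66] [ 0.86018373 -0.3597112   0.059     ] [ 0.38208348 -0.31577646 -0.18783204]
yellow 335 [363.08059701 179.91044776] [352 172  23  16] [0.46429956 0.00249037 0.059     ] [-0.01380069  0.0464251  -0.18783204]
red 339 [286.56637168 179.68731563] [276 172  23  16] [ 0.48571243 -0.08659048  0.059     ] [ 0.00761219 -0.04265574 -0.18783204]
```

View pics/w5.png

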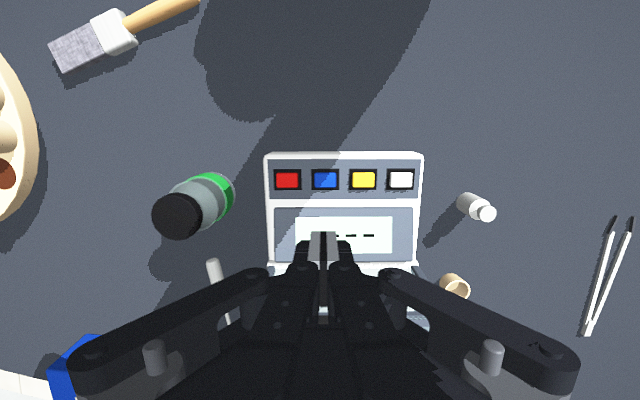

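The tare key is at (325,180), which is world (0.4746, -0.042), and there is clear space around it. Descending to just above it.

```bash
python3 -m pendant '[-0.025,0.008,-0.2,0,-0.025,0.008,-0.4,0,-0.025,0.008,-0.6,0,-0.025,0.008,-0.75,0,-0.025,0.008,-0.75,0,-0.025,0.008,-0.75,0]'
python3 - <<'E'
from h import *
f=grab('wrist','w6'); T=np.array(monitor.get_obs()['tool_pos']); hsv=cv2.cvtColor(f['image'],cv2.COLOR_RGB2HSV)
m=(hsv[...,0]>=100)&(hsv[...,0]<=125)&(hsv[...,1]>130)&(hsv[...,2]>70)
for a,c,s in blobs(f,m,200): print(a,c,s,plane(f,*c,.059)-T)
E
```

```text
time_s: 11.02
tool_pos: [0.4738, -0.0424, 0.098]
orientation: [-3.141, 0.001, -2.902]
ft_force: [0.1, 0.2, 0.8]
finger_gap: -0.0002
grip_force: 0.0
833 [322.45138055 221.9027611 ] [304 211  38  27] [-0.00171867 -0.00035057 -0.03954083]
```

View pics/w6.png

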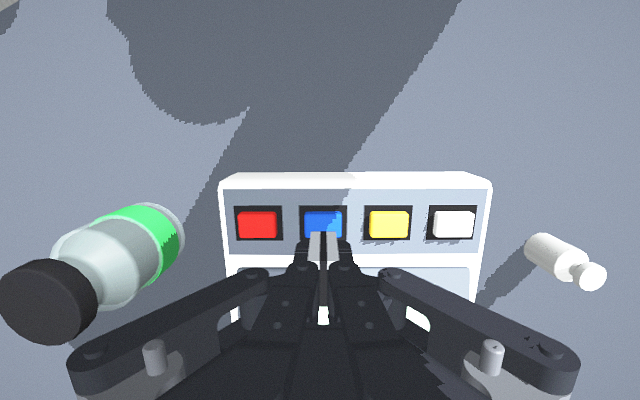

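The fingertips line up with the blue key at (322,222). Lowering onto it gently.

```bash
python3 -m pendant '[-0.004,0,-0.07,0,-0.004,0,-0.14,0,-0.004,0,-0.18,0,-0.004,0,-0.18,0,-0.004,0,-0.18,0]'|egrep 'tool|ft_'; python3 -m pendant '[0,0,-0.01,0,0,0,-0.02,0,0,0,-0.02,0]'|egrep 'tool|ft_'
```

```text
tool_pos: [0.472, -0.0426, 0.0614]
ft_force: [-0.0, -0.2, 0.2]
tool_pos: [0.4723, -0.0426, 0.0576]
ft_force: [0.2, -0.5, 1.8]
```

```bash
python3 -m pendant '[0,0,-0.008,0,0,0,-0.015,0,0,0,-0.015,0]'|egrep 'tool|ft_'
```

```text
tool_pos: [0.4723, -0.0426, 0.0545]
ft_force: [1.2, -0.1, 3.5]
```

```bash
python3 -m pendant '[0,0,-0.005,0,0,0,-0.005,0,0,0,-0.005,0]'|egrep 'tool|ft_'; python3 -m pendant '[0,0,0.04,0,0,0,0.15,0,0,0,0.4,0,0,0,0.6,0,0,0,0.6,0]'
python3 - <<'E'
from h import *
grab('top','t9'); grab('wrist','w7')
E
```

```text
tool_pos: [0.4723, -0.0426, 0.054]
ft_force: [-0.1, 0.1, 8.1]
time_s: 13.45
tool_pos: [0.4735, -0.0427, 0.1763]
orientation: [-3.14, 0.005, -2.902]
ft_force: [0.5, 0.4, -0.7]
finger_gap: -0.0004
grip_force: 0.0
```

View pics/t9.png

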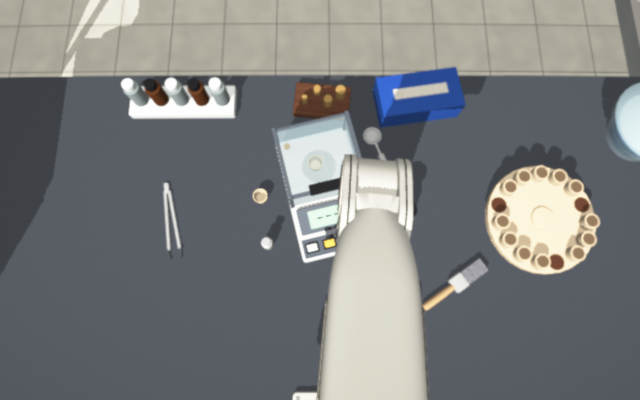

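The key met its firm stop (8 N) and was released. The top view shows the door shut, with the ledge at (325,186), and the crucible on the pan at (316,163).

```bash
python3 -c "
from station import manip
print(manip.close_job())"
```

```text
the job is handed in; nothing more can be done
None
```

I pushed the door against its stop, pressed the tare key to its firm stop (about 8 N), let it up and drew the arm clear. The job is handed in, and the hand-in returned no verdict.

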